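# Move the room keys to the new key rack in the same order

## Robot

A 7-joint arm with a two-finger parallel gripper is mounted at the origin on the work surface. World frame = base frame: x ahead of the robot, y to its left, z up, the work surface at z = 0. Lengths are in m, angles in rad, forces in N, time in s.
With the tool pointing down it reaches from about 0.4 to 0.85 m from the base axis. Payload 10.4 kg.
Tool frame: the origin (TCP) lies midway between the tips of the shut fingers; the grasp point (between the pads) lies 19 mm behind it (manip.tcp_to_grasp is the distance from the TCP to the grasp point, in m); z points along the fingers, y is the line along which they close (so a half turn about z gives the same grasp; the last joint's range is limited). The gripper opens to 85 mm and grips with 20 to 120 N. Pads are 22 mm wide; open, the fingers measure 114 mm over their backs; the gripper's body (76 mm by 85 mm) begins 54 mm behind the grasp point. The pads swing forward as they close: fully open they stand 13 mm farther back than shut.
Start: joints at [1.085, 0.332, -0.065, 1.46, 0.022, 1.35, -0.088], TCP at [0.279, -0.559, 0.195] pointing down, gripper open.
Joint ranges: [-2.6, 2.6], [-0.5, 2.12], [-1.47, 1.34], [0.16, 2.42], [-1.27, 4.41], [0.06, 2.06], [-2.6, 2.6]. Speed limits (rad/s): [2.22, 2.22, 2.79, 2.79, 3.14, 3.14, 3.14].

## Interface

Orientations are given as a unit quaternion [x, y, z, w].
In Python, from workcell import manip gives the robot as it stands.
- The arm moves only by the shell command python3 -m jog 'ROWS' [FORCE]. ROWS is a JSON object of lists of equal length, an entry for each row: "offset": the shift along the world's x, y, z in m, a list of three; "yaw": the turn about the world's z in degrees; "jaw": the closure, from 0 (fully open) to 1 (shut). A call has 1 to 20 rows; each row shifts and turns the commanded pose from where the row before left it; what a row does not reach is not made up. A row lasts 1/12 s, in which the tool goes at most 41.7 mm and 7.16 degrees, less where a joint would pass 70% of its speed; a pose out of reach is approached as far as the arm can. A call is refused whole if a number of a shift passes 0.0417 or a number of a turn 7.16, either way. A call with a gripper value outside its range is refused whole. The fingers move at their own pace and stop on an object; FORCE is the grip in N (left out, the last holds). Time passes only in rows, so rows that do not move let the fingers close. It gives the time, the measured TCP pose, the force, the opening and the grip force at its end, in the units of the state.
- manip.get_obs(): the state, without advancing time (a new reading comes with each control period).
- manip.camera(name): name is "side" or "top" or "wrist"; returns a dict with "frame" (480x640x3 uint8, red, green, blue), "camera_matrix" (3x3 intrinsics, pixels), "eye" and "attitude" of the camera in the world; the wrist camera has in their place "hand_eye" (4x4, takes a point from camera to tool coordinates, whose origin is the TCP and whose axes are the flange's). Camera axes: x right, y up, looking along -z (the intrinsics and any distortion apply to the point x, -y, -z); pixel columns grow to the right and rows downward; lengths in m; the calibration is good to about 2 mm. A picture is of the moment at which its call begins: read the wrist's pose just before it. There is no depth.
- manip.hand_in(): hands the job in; it is judged then, once.
Trained networks look in a picture, given as the dict that the camera call returned (one of the last four; its "shot" number tells which), for a name from the list of things; names that differ only in an ending like _2 or _b are one class to them, and where a whole thing is asked for, a point or a joint stands for the part that bears it (a point fixed in the world has none). Each returns a list of dicts, best first, with "score" (0 to 1); they miss things now and then, are a little off and sometimes report something else, mostly with a low value. They report only what shows in the picture. A call takes as long as a camera call. They do not tell look-alikes from the thing itself.
- manip.masks_of(picture, name): "region" (480x640 bool, what is visible of it).
- manip.tip_of(picture, name): "at" ([x, y, z] in m, in world coordinates, good to about 4 mm: a listed point, or the origin of a listed thing).
The state is a dict: "clock": time; "joint_pos": joint angles; "joint_velocities": joint speeds; "tau": joint torques, N m; "position": TCP position; "ee_rot": TCP orientation; "ft_force": force on the tool from outside, world axes, zero at the start; "torque": the same for the moment, N m; "grip_width": opening from 0.0 (shut) to 1.0 (fully open); "grasp_force": force on a finger pad.
Only numpy, scipy, OpenCV 4.12 (cv2) and the standard library are available. Lean on these libraries where they do the work, as an engineer would, in place of code of your own. Each camera call takes 0.05 s, during which the arm holds its last target. There are 200 camera calls.

## Task

The old dark key rack is coming off the hall table for repainting, so move its four room keys into the new pale rack, in the same order and with the same gap: count the holes from the left as seen from the robot, and stand each key in the hole of the new rack that has the same number as its hole in the old one, so the place of the room whose key is out stays empty. Each key must stand upright with its blade down through the hole and its foot flat on the board; leave the bell, the china dog, the brush and the door key where they are.

Things in the scene. Friction and masses are not known exactly. Their poses are not given: they have to be found in the camera images.
- key_round: Room key, blade down in any hole of the old rack. Origin: centre of the underside of its foot, a brass disc 40 mm wide, 5 mm thick, resting on the board. Above it a china handle, a round barrel-shaped knob 34 mm across, its top 42 mm above origin. Below: collar 11 mm wide to 10 mm, then a blade (9 mm in y, 3 mm in x) to 44 mm. 50 to 100 g. Its x axis starts within 0.3 rad of the rack's.
- key_square: Room key, blade down in any hole of the old rack. Origin: centre of the underside of its foot, a brass disc 40 mm wide, 5 mm thick, resting on the board. Above it a china handle, a square block 30 x 30 mm (sides along x and y), its top 41 mm above origin. Below: collar 11 mm wide to 10 mm, then a blade (9 mm in y, 3 mm in x) to 44 mm. 50 to 100 g. Its x axis starts within 0.3 rad of the rack's.
- key_flat: Room key, blade down in any hole of the old rack. Origin: centre of the underside of its foot, a brass disc 40 mm wide, 5 mm thick, resting on the board. Above it a china handle, a flat plate 16 mm thick (x), 38 mm wide (y), its top 45 mm above origin. Below: collar 11 mm wide to 10 mm, then a blade (9 mm in y, 3 mm in x) to 44 mm. 50 to 100 g. Its x axis starts within 0.3 rad of the rack's.
- key_post: Room key, blade down in any hole of the old rack. Origin: centre of the underside of its foot, a brass disc 40 mm wide, 5 mm thick, resting on the board. Above it a china handle, a slim round post 22 mm across, the tallest, its top 55 mm above origin. Below: collar 11 mm wide to 10 mm, then a blade (9 mm in y, 3 mm in x) to 44 mm. 50 to 100 g. Its x axis starts within 0.3 rad of the rack's.
- old_rack: Old key rack, dark wood, four keys, one empty hole. Fixed, 80 x 308 x 76 mm. Board 12 mm thick, top face 70 mm above the origin (centre of the underside), end cheeks rise 6 mm more. Five through holes 26 mm wide, ringed in brass, at x = 0, y = +120, +60, 0, -60, -120 mm: first to fifth from the left seen from the robot. x points away from the robot (within 0.3 rad). Either rack may be on the left.
- new_rack: New key rack, pale wood, empty. Fixed, 80 x 308 x 76 mm. Board 12 mm thick, top face 70 mm above the origin (centre of the underside), end cheeks rise 6 mm more. Five through holes 26 mm wide, ringed in brass, at x = 0, y = +120, +60, 0, -60, -120 mm: first to fifth from the left seen from the robot. x points away from the robot (within 0.3 rad). Either rack may be on the left.
- ring_round: The thin brass ring let in flush round the hole of the old rack in which key_round stands at the start. Fixed; it marks that key's own place in the old row even after the key is gone. Origin: centre of the ring, at the height of the board's upper face.
- ring_square: The thin brass ring let in flush round the hole of the old rack in which key_square stands at the start. Fixed; it marks that key's own place in the old row even after the key is gone. Origin: centre of the ring, at the height of the board's upper face.
- ring_flat: The thin brass ring let in flush round the hole of the old rack in which key_flat stands at the start. Fixed; it marks that key's own place in the old row even after the key is gone. Origin: centre of the ring, at the height of the board's upper face.
- ring_post: The thin brass ring let in flush round the hole of the old rack in which key_post stands at the start. Fixed; it marks that key's own place in the old row even after the key is gone. Origin: centre of the ring, at the height of the board's upper face.
- bell: Pewter tray bell between the racks, 44 mm across, 68 mm high; origin at the centre of its underside. Not to be disturbed.
- dog: White china dog sitting on a base 50 x 76 mm, 101 mm high, beyond the racks; origin at the centre of its underside. Not to be disturbed.
- brush: Shoe brush with a wicker-wrapped handle, lying bristles down beyond the racks, 195 x 48 mm, 41 mm high; origin on the table under it, near the handle's end of the wooden back. Not to be disturbed.
- door_key: Large brass door key lying flat beyond the racks, 110 mm long, under 15 mm high; origin on the table under its shank. Not to be disturbed.
Things that resemble listed ones, but are neither listed nor needed, are in the scene too. Leave any pink or turquoise look-alike of the key_post alone.

How it is judged:
At the end, for the whole second after the job is handed in: Each of the four keys stands in the hole of the new rack with the same number from the left as its starting hole in the old rack: within 12 mm of the hole's centre along and across the row, its foot within 5 mm of the board's upper face, upright within 0.12 rad, at rest (((y of ring_round in the frame of old_rack between 0.1 and 0.14 m and y of key_round in the frame of new_rack between 0.108 and 0.132 m) or (y of ring_round in the frame of old_rack between 0.04 and 0.08 m and y of key_round in the frame of new_rack between 0.048 and 0.072 m) or (y of ring_round in the frame of old_rack between -0.02 and 0.02 m and y of key_round in the frame of new_rack between -0.012 and 0.012 m) or (y of ring_round in the frame of old_rack between -0.08 and -0.04 m and y of key_round in the frame of new_rack between -0.072 and -0.048 m) or (y of ring_round in the frame of old_rack between -0.14 and -0.1 m and y of key_round in the frame of new_rack between -0.132 and -0.108 m)) and x of key_round in the frame of new_rack between -0.012 and 0.012 m and z of key_round in the frame of new_rack between 0.065 and 0.075 m and angle between each of key_round, key_square, key_flat, key_post's own z axis and vertical below 0.12 rad and linear speed of each of key_round, key_square, key_flat, key_post below 0.02 m/s and angular speed of each of key_round, key_square, key_flat, key_post below 0.2 rad/s and ((y of ring_square in the frame of old_rack between 0.1 and 0.14 m and y of key_square in the frame of new_rack between 0.108 and 0.132 m) or (y of ring_square in the frame of old_rack between 0.04 and 0.08 m and y of key_square in the frame of new_rack between 0.048 and 0.072 m) or (y of ring_square in the frame of old_rack between -0.02 and 0.02 m and y of key_square in the frame of new_rack between -0.012 and 0.012 m) or (y of ring_square in the frame of old_rack between -0.08 and -0.04 m and y of key_square in the frame of new_rack between -0.072 and -0.048 m) or (y of ring_square in the frame of old_rack between -0.14 and -0.1 m and y of key_square in the frame of new_rack between -0.132 and -0.108 m)) and x of key_square in the frame of new_rack between -0.012 and 0.012 m and z of key_square in the frame of new_rack between 0.065 and 0.075 m and ((y of ring_flat in the frame of old_rack between 0.1 and 0.14 m and y of key_flat in the frame of new_rack between 0.108 and 0.132 m) or (y of ring_flat in the frame of old_rack between 0.04 and 0.08 m and y of key_flat in the frame of new_rack between 0.048 and 0.072 m) or (y of ring_flat in the frame of old_rack between -0.02 and 0.02 m and y of key_flat in the frame of new_rack between -0.012 and 0.012 m) or (y of ring_flat in the frame of old_rack between -0.08 and -0.04 m and y of key_flat in the frame of new_rack between -0.072 and -0.048 m) or (y of ring_flat in the frame of old_rack between -0.14 and -0.1 m and y of key_flat in the frame of new_rack between -0.132 and -0.108 m)) and x of key_flat in the frame of new_rack between -0.012 and 0.012 m and z of key_flat in the frame of new_rack between 0.065 and 0.075 m and ((y of ring_post in the frame of old_rack between 0.1 and 0.14 m and y of key_post in the frame of new_rack between 0.108 and 0.132 m) or (y of ring_post in the frame of old_rack between 0.04 and 0.08 m and y of key_post in the frame of new_rack between 0.048 and 0.072 m) or (y of ring_post in the frame of old_rack between -0.02 and 0.02 m and y of key_post in the frame of new_rack between -0.012 and 0.012 m) or (y of ring_post in the frame of old_rack between -0.08 and -0.04 m and y of key_post in the frame of new_rack between -0.072 and -0.048 m) or (y of ring_post in the frame of old_rack between -0.14 and -0.1 m and y of key_post in the frame of new_rack between -0.132 and -0.108 m)) and x of key_post in the frame of new_rack between -0.012 and 0.012 m and z of key_post in the frame of new_rack between 0.065 and 0.075 m); the robot touches nothing.
It fails at once if the pewter bell is shifted by more than 30 mm or knocked over (distance of bell from where it was at the start of the episode above 0.03 m or angle between bell's own z axis and vertical above 0.5 rad).
It fails at once if the china dog is shifted by more than 30 mm or knocked over (distance of dog from where it was at the start of the episode above 0.03 m or angle between dog's own z axis and vertical above 0.5 rad).
It fails at once if the shoe brush is shifted by more than 30 mm (distance of brush from where it was at the start of the episode above 0.03 m).
It fails at once if the brass door key is shifted by more than 30 mm (distance of door_key from where it was at the start of the episode above 0.03 m).
It also fails if it takes over 128 s, if anything falls off the work surface, if the arm or the gripper's body presses on something with over 40 N, if the wrist force passes 120 N, or if a joint passes its speed limit or range.

## Working session

There is one attempt and no reset: what is moved stays moved. The work goes in short steps, Python scripts to look and compute and a shell command to move; the robot and the scene stay as the last step left them, time stands still between calls to the robot, and variables do not carry over. Pictures are saved under pics/ and viewed, at most 14 in all, crops included, and the job is handed in when it is done.

```bash
mkdir -p pics; ls
cat > h.py <<'E'
import numpy as np, cv2
from workcell import manip
from scipy.spatial.transform import Rotation as R
def save(p,n): cv2.imwrite('pics/'+n+'.png',cv2.cvtColor(p['frame'],cv2.COLOR_RGB2BGR))
def pose(p):
    a=np.array(p['attitude'],float)
    r=R.from_quat(a).as_matrix() if a.size==4 else a
    return r,np.array(p['eye'],float)
def proj(p,X):
    r,e=pose(p);c=(np.array(X)-e)@r
    u=np.array(p['camera_matrix'])@[c[0],-c[1],-c[2]];return u[:2]/u[2]
def ray(p,uv,z):
    r,e=pose(p);d=np.linalg.inv(p['camera_matrix'])@[uv[0],uv[1],1];d=r@(d*[1,-1,-1])
    return e+d*(z-e[2])/d[2]
E
python3 - <<'E'
from h import *
for c in ['top','side']:
    p=manip.camera(c);save(p,c)
    print(c,{k:np.round(v,3).tolist() for k,v in p.items() if k!='frame'})
    for n in ['key_round','key_square','key_flat','key_post','old_rack','new_rack','ring_round','ring_square','ring_flat','ring_post','bell','dog','brush','door_key']:
        print(n,[(np.round(d['at'],3).tolist(),round(d['score'],2),np.round(proj(p,d['at'])).tolist()) for d in manip.tip_of(p,n)[:3]])
print(manip.get_obs())
E
```

```text
pics
top {'camera_matrix': [[556.371, 0.0, 314.642], [0.0, 556.371, 242.37], [0.0, 0.0, 1.0]], 'eye': [0.46, 0.009, 0.944], 'attitude': [-0.051, 0.037, 0.708, -0.704], 'shot': 1}
key_round [([0.527, 0.211, 0.07], 0.76, [198.0, 270.0])]
key_square [([0.526, 0.098, 0.068], 0.73, [270.0, 270.0])]
key_flat [([0.526, 0.148, 0.067], 0.96, [239.0, 270.0])]
key_post [([0.615, 0.309, 0.042], 0.88, [144.0, 219.0]), ([0.527, 0.27, 0.07], 0.65, [161.0, 270.0]), ([0.415, 0.265, 0.044], 0.58, [167.0, 341.0])]
old_rack [([0.524, 0.215, -0.0], 0.66, [205.0, 275.0])]
new_rack []
ring_round [([0.526, 0.213, 0.069], 0.76, [197.0, 270.0]), ([0.525, 0.208, 0.07], 0.63, [200.0, 271.0])]
ring_square [([0.527, 0.088, 0.068], 0.53, [276.0, 269.0])]
ring_flat [([0.52, 0.155, 0.074], 0.65, [233.0, 274.0])]
ring_post [([0.518, 0.276, 0.066], 0.65, [158.0, 276.0]), ([0.735, 0.083, 0.004], 0.44, [283.0, 153.0])]
bell [([0.445, 0.001, 0.0], 0.74, [331.0, 321.0])]
dog [([0.736, 0.084, 0.004], 0.76, [282.0, 152.0]), ([0.527, 0.212, 0.072], 0.38, [197.0, 269.0])]
brush [([0.738, -0.158, 0.002], 0.73, [422.0, 150.0]),
[... 1535 characters left out ...]
,  0.33218159, -0.06470478,  1.46008976,  0.02158248,
        1.34991939, -0.08854105]), 'joint_velocities': array([-1.56330159e-04, -1.73559159e-03,  1.05464963e-03,  1.20313140e-04,
        8.20976563e-05, -5.08945479e-04,  6.96686031e-04]), 'tau': array([ 3.48262129e-04, -6.25220704e+01,  4.88064776e-02, -3.91830289e+01,
        1.63923309e-02,  1.88772072e-03, -2.38231127e-05]), 'position': array([ 0.27908973, -0.55925094,  0.19535393]), 'ee_rot': array([9.73346398e-01, 2.29339893e-01, 2.90007778e-05, 4.15247233e-05]), 'ft_force': array([ 0.36335668,  0.01424709, -0.25031799]), 'torque': array([-0.00592248,  0.00546227, -0.0452979 ]), 'grasp_force': 0.0, 'grip_width': 0.9987074939946747}
```

View both.

View pics/top.png

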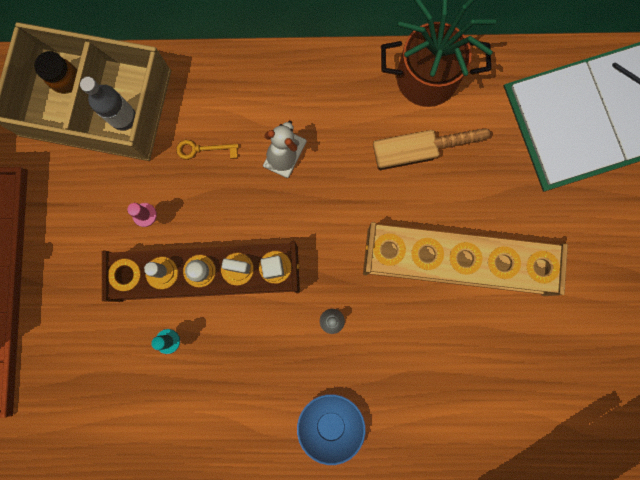

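View pics/side.png

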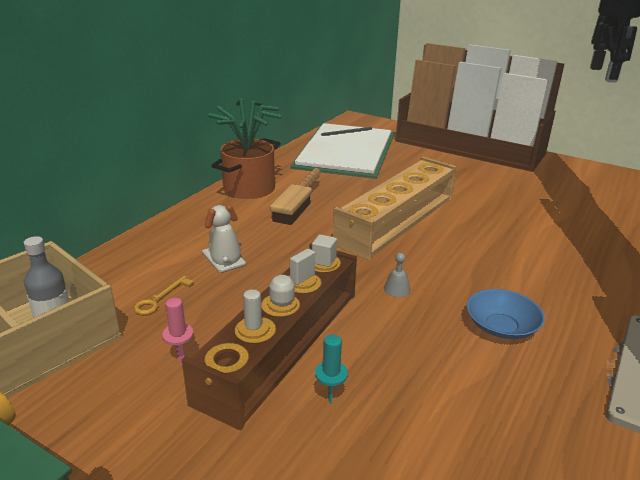

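```bash
cat > v.py <<'E'
from h import *
import json
p=manip.camera('top');s=manip.camera('side')
yl=np.array([.12,.06,0,-.06,-.12])
def fit(P):  # holes -> centre, yaw
    P=np.array(P)[:,:2];c=P.mean(0);a=(yl@P[:,0],yl@P[:,1]); th=np.arctan2(-a[0],a[1]); sc=np.hypot(*a)/(yl@yl)
    return c,th,sc
new=[ray(p,u,.07) for u in [(390,249),(428,254),(466,258),(504,262),(543,267)]]
old=[ray(p,u,.07) for u in [(124,274),(161,272),(198.5,270.5),(236.5,268.5),(274,267)]]
big=[]
for nm,P,box in (('new',new,(360,215,210,90)),('old',old,(95,230,210,90))):
    c,th,sc=fit(P);print(nm,c.round(4),round(th,3),round(np.degrees(th),1),'scale',sc.round(3))
    H=[[c[0]-np.sin(th)*y,c[1]+np.cos(th)*y,.07] for y in yl];print(np.round(H,4).tolist())
    for q in (p,s):
        im=cv2.cvtColor(q['frame'],cv2.COLOR_RGB2BGR)
        uv=np.array([proj(q,h) for h in H])
        if q is p: x,y,w,h=box;k=3.8
        else: x,y=(uv.min(0)-30).astype(int);w,h=(np.ptp(uv,axis=0)+60).astype(int);k=min(2.2,290/h)
        cr=cv2.resize(im[y:y+h,x:x+w],None,fx=k,fy=k,interpolation=cv2.INTER_CUBIC)
        for h_ in H:
            t=np.linspace(0,6.283,40);
            pts=np.array([(proj(q,[h_[0]+.013*np.cos(a),h_[1]+.013*np.sin(a),.07])-[x,y]+.5)*k-.5 for a in t])
            cv2.polylines(cr,[pts.astype(int)],True,(0,0,255),1)
        big.append(cr)
# layout
W=np.zeros((600,800,3),np.uint8)
def put(c,x,y):
    c=c[:600-y,:800-x];W[y:y+c.shape[0],x:x+c.shape[1]]=c
T=[cv2.resize(b,None,fx=.5*1.0,fy=.5*1.0) if 0 else b for b in big]
put(cv2.resize(T[0],(400,171)),0,0);put(cv2.resize(T[2],(400,171)),400,0)
put(T[1],0,180);put(T[3],400,180)
cv2.imwrite('pics/crop1.png',W)
E
python3 v.py
```

```text
new [ 0.543  -0.2104] -0.123 -7.0 scale 0.996
[[0.5577, -0.0913, 0.07], [0.5503, -0.1508, 0.07], [0.543, -0.2104, 0.07], [0.5356, -0.2699, 0.07], [0.5283, -0.3295, 0.07]]
old [0.5261 0.2103] 0.04 2.3 scale 0.993
[[0.5213, 0.3302, 0.07], [0.5237, 0.2702, 0.07], [0.5261, 0.2103, 0.07], [0.5285, 0.1503, 0.07], [0.5309, 0.0904, 0.07]]
```

View pics/crop1.png

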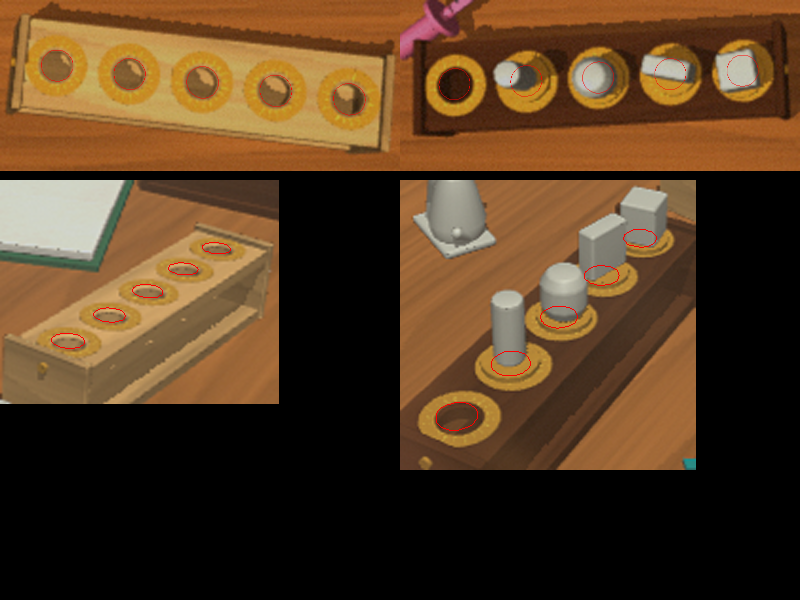

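```bash
python3 - <<'E'
from h import *
p=manip.camera('top')
for n,u,z in [('sq',(337,71),.111),('flat',(268,67),.115),('round',(196,75),.112),('post',(102,73),.125)]:
    print(n,ray(p,(u[0]/1.905+95,u[1]/1.905+230),z).round(4))
E
python3 -m jog '{"offset":[[0.02,0.04,0],[0.02,0.04,0],[0.02,0.04,0],[0.02,0.04,0],[0.02,0.04,0],[0.02,0.04,0],[0.02,0.04,0],[0.02,0.04,0],[0.02,0.04,0],[0.02,0.04,0],[0.02,0.04,0],[0.02,0.04,0],[0.01,0.04,0],[0,0.04,0],[0,0.04,0],[0,0.04,0]],"yaw":[4.5,4.5,4.5,4.5,4.5,4.5,4.5,4.5,4.5,4.5,4.5,4.5,4.5,4.5,4.5,4.5],"jaw":[0,0,0,0,0,0,0,0,0,0,0,0,0,0,0,0]}' 40
```

```text
sq [0.527  0.0905 0.111 ]
flat [0.5302 0.1445 0.115 ]
round [0.5245 0.2019 0.112 ]
post [0.5255 0.2725 0.125 ]
clock: 2.98
position: [0.5125, 0.0499, 0.1955]
ee_rot: [0.651, 0.759, 0.0, 0.0]
ft_force: [1.0, -0.4, -0.1]
grip_width: 1.001
grasp_force: 0.0
```

```bash
python3 -m jog '{"offset":[[0.0155,0.0431,0],[0,0,-0.03],[0,0,-0.03],[0,0,-0.03],[0,0,-0.02],[0,0,-0.0085],[0,0,0]],"yaw":[0,0,0,0,0,0,0],"jaw":[0,0,0,0,0,0,0]}' 40 || true
python3 -m jog '{"offset":[[0.0155,0.04,0],[0,0.003,-0.02],[0,0,-0.03],[0,0,-0.03],[0,0,-0.025],[0,0,-0.0135],[0,0,0]],"yaw":[0,0,0,0,0,0,0],"jaw":[0,0,0,0,0,0,0]}' 40
python3 -c "
from h import *
save(manip.camera('side'),'s1');save(manip.camera('wrist'),'w1')
a=cv2.imread('pics/s1.png')[180:380,180:440];b=cv2.imread('pics/w1.png')
cv2.imwrite('pics/sw1.png',np.hstack([cv2.resize(a,(390,300)),cv2.resize(b,(400,300))]))"
```

```text
clock: 3.57
position: [0.5256, 0.0893, 0.0738]
ee_rot: [0.653, 0.758, -0.002, -0.002]
ft_force: [-1.4, -0.4, 0.2]
grip_width: 1.0
grasp_force: 0.0out of range: a shift must lie within [-0.0417, 0.0417]
```

View pics/sw1.png

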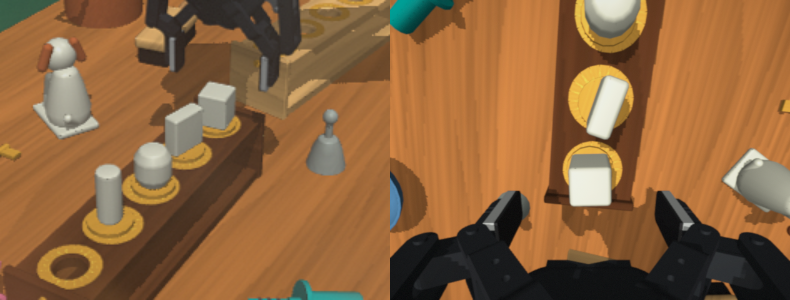

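```bash
python3 -c "
from h import *
o=manip.get_obs();print(o['clock'],o['position'],o['ee_rot'],o['joint_pos'].round(3))
q=manip.camera('side');save(q,'s2')
r=R.from_quat(o['ee_rot']).as_matrix();im=cv2.imread('pics/s2.png')
for d in ([0,0,0],[0,.042,-.013],[0,-.042,-.013]):
  u=proj(q,o['position']+r@d);print(u);cv2.circle(im,tuple(u.astype(int)),3,(0,0,255),1)
cv2.imwrite('pics/s2c.png',cv2.resize(im[80:380,160:460],(600,600)))"
```

```text
3.6667 [0.52782123 0.0898988  0.0772437 ] [ 6.52628977e-01  7.57677637e-01  6.63446136e-05 -1.12455578e-04] [ 0.333  0.311 -0.676  1.81   0.217  1.095 -0.271]
[324.27390554 258.04832522]
[298.5700642  244.54860643]
[351.19075792 256.870707  ]
```

View pics/s2c.png

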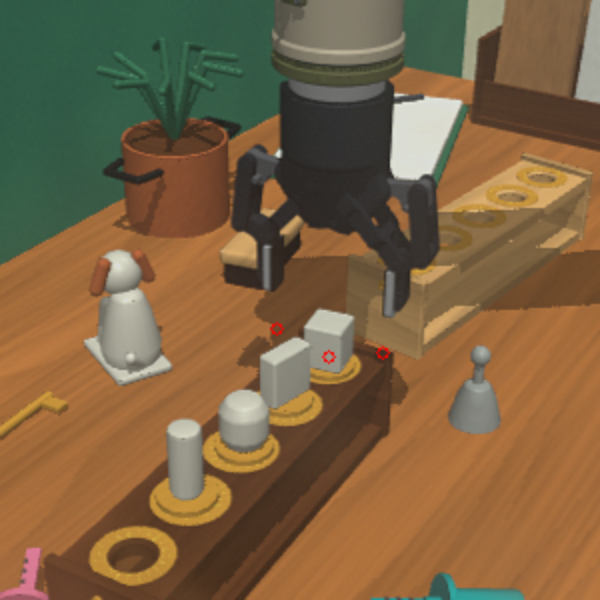

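```bash
cat >> h.py <<'E'
def wpose(q,o):
    T=np.eye(4);T[:3,:3]=R.from_quat(o['ee_rot']).as_matrix();T[:3,3]=o['position']
    M=T@np.array(q['hand_eye']);q['eye']=M[:3,3];q['attitude']=M[:3,:3];return q
E
python3 -c "
from h import *
o=manip.get_obs();q=wpose(manip.camera('wrist'),o);save(q,'w2');print(q['eye'],np.array(q['hand_eye']).round(3).tolist())
for x in ([.527,.0905,.111],[.5245,.202,.112],[.530,.1445,.115],[.445,0,0],[.732,.082,.06]): print(x,proj(q,x))
r=R.from_quat(o['ee_rot']).as_matrix()
for d in ([0,0,0],[0,.042,-.013],[0,-.042,-.013]): print(proj(q,o['position']+r@d))
t=manip.camera('top');save(t,'t2');print('top',proj(t,o['position']))
a=cv2.imread('pics/t2.png');b=cv2.imread('pics/w2.png')
cv2.imwrite('pics/tw2.png',np.hstack([a[100:400,100:500],cv2.resize(b,(400,300))]))"
```

```text
[0.51737348 0.16187655 0.25770951] [[0.001, 0.957, 0.289, 0.073], [1.0, -0.001, -0.0, -0.0], [0.0, 0.289, -0.957, -0.18], [0.0, 0.0, 0.0, 1.0]]
[0.527, 0.0905, 0.111] [314.32056239 302.53625439]
[0.5245, 0.202, 0.112] [353.53945893  18.89482464]
[0.53, 0.1445, 0.115] [342.06684833 183.9268195 ]
[0.445, 0, 0] [196.82287175 328.63340018]
[0.732, 0.082, 0.06] [645.41637002 323.04726723]
[317.22372294 275.98408512]
[401.73671822 285.90413375]
[232.69602526 285.77674013]
top [274.25640484 268.06699483]
```

View pics/tw2.png

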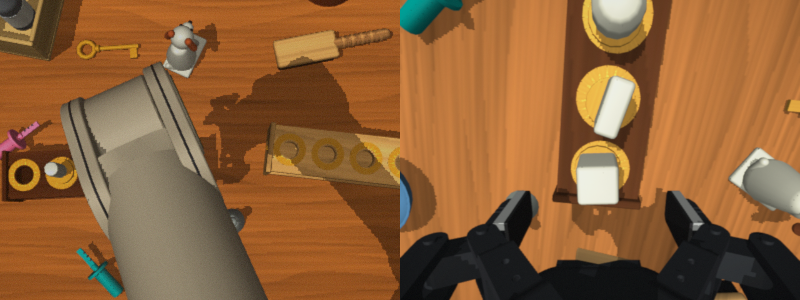

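```bash
python3 -m jog '{"offset":[[0,0,0],[0,0,0],[0,0,0],[0,0,0],[0,0,0],[0,0,0]],"yaw":[0,0,0,0,0,0],"jaw":[0.5,0.5,0.5,0.5,0.5,0.5]}' 40
python3 -c "
from h import *
o=manip.get_obs();q=manip.camera('side');save(q,'s3');print(o['position'])
r=R.from_quat(o['ee_rot']).as_matrix();im=cv2.imread('pics/s3.png')
for d in ([0,0,0],[0,.021,-.005],[0,-.021,-.005]):
  u=proj(q,o['position']+r@d);cv2.circle(im,tuple(u.astype(int)),2,(0,0,255),1)
b=cv2.cvtColor(manip.camera('wrist')['frame'],cv2.COLOR_RGB2BGR)
cv2.imwrite('pics/s3c.png',np.hstack([cv2.resize(im[180:300,250:410],(400,300)),cv2.resize(b,(400,300))]))"
```

```text
clock: 4.32
position: [0.5277, 0.0898, 0.0769]
ee_rot: [0.653, 0.758, 0.0, 0.0]
ft_force: [-0.6, 0.4, 0.6]
grip_width: 0.498
grasp_force: 0.0
[0.52773515 0.08981735 0.07689188]
```

View pics/s3c.png

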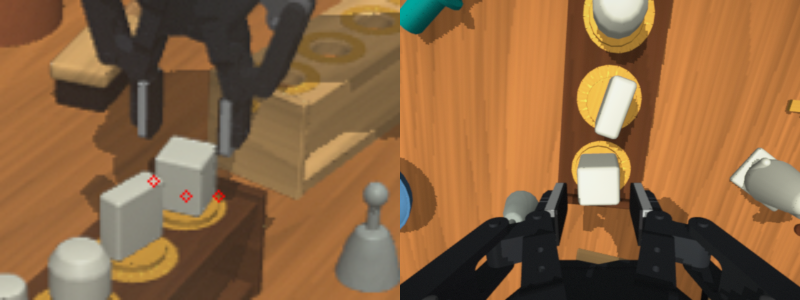

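```bash
python3 -c "
from h import *
o=manip.get_obs();q=manip.camera('side');w=wpose(manip.camera('wrist'),o)
r=R.from_quat(o['ee_rot']).as_matrix()
for k in (0,.01,.02,.03,.04):
  print(k,[ (proj(w,o['position']+r@[0,s*.021,-k]).round(),proj(q,o['position']+r@[0,s*.021,-k]).round()) for s in(1,-1)])
b=cv2.cvtColor(w['frame'],cv2.COLOR_RGB2BGR);a=cv2.cvtColor(q['frame'],cv2.COLOR_RGB2BGR)
for k,c in ((0,(0,0,255)),(.02,(0,255,0)),(.04,(255,0,0))):
 for s in(1,-1):
  X=o['position']+r@[0,s*.021,-k]
  cv2.circle(b,tuple(proj(w,X).astype(int)),4,c,1);cv2.circle(a,tuple(proj(q,X).astype(int)),2,c,1)
cv2.imwrite('pics/w4.png',np.hstack([cv2.resize(b[240:420,200:440],(400,300)),cv2.resize(a[180:300,250:410],(400,300))]))"
```

```text
0 [(array([357., 276.]), array([311., 255.])), (array([278., 276.]), array([338., 261.]))]
0.01 [(array([359., 283.]), array([311., 250.])), (array([276., 283.]), array([338., 256.]))]
0.02 [(array([361., 292.]), array([312., 244.])), (array([273., 292.]), array([338., 250.]))]
0.03 [(array([364., 301.]), array([312., 238.])), (array([271., 301.]), array([338., 244.]))]
0.04 [(array([367., 311.]), array([312., 232.])), (array([268., 311.]), array([338., 238.]))]
```

View pics/w4.png

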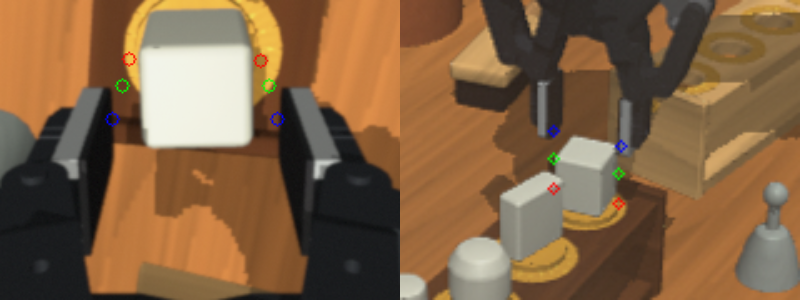

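```bash
python3 -m jog '{"offset":[[0,0.002,-0.01],[0,0,-0.01],[0,0,-0.005],[0,0,0]],"yaw":[0,0,0,0],"jaw":[0.5,0.5,0.5,0.5]}' 40
cat > look.py <<'E'
from h import *
import sys
n=sys.argv[1];x,y=map(int,sys.argv[2:4])
o=manip.get_obs();q=manip.camera('side');w=wpose(manip.camera('wrist'),o)
r=R.from_quat(o['ee_rot']).as_matrix();print(o['position'].round(4))
b=cv2.cvtColor(w['frame'],cv2.COLOR_RGB2BGR);a=cv2.cvtColor(q['frame'],cv2.COLOR_RGB2BGR)
cv2.imwrite('pics/%s.png'%n,np.hstack([cv2.resize(b,(400,300)),cv2.resize(a[y:y+120,x:x+160],(400,300))]))
E
python3 look.py l5 250 180
```

```text
clock: 4.85
position: [0.5264, 0.0916, 0.0498]
ee_rot: [0.653, 0.758, -0.001, -0.001]
ft_force: [0.0, 0.6, -0.8]
grip_width: 0.497
grasp_force: 0.0
[0.5264 0.0916 0.0498]
```

View pics/l5.png

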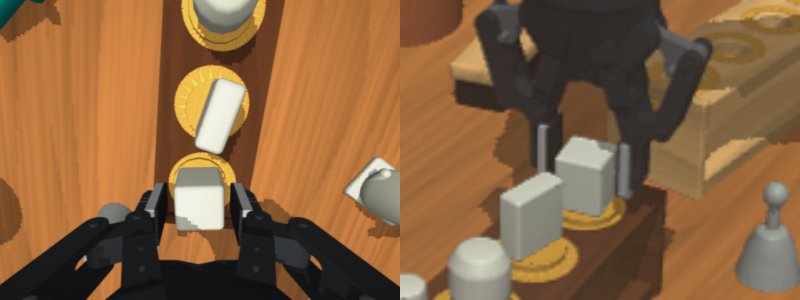

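```bash
python3 -m jog '{"offset":[[0,0,-0.006],[0,0,0],[0,0,0],[0,0,0],[0,0,0],[0,0,0],[0,0,0]],"yaw":[0,0,0,0,0,0,0],"jaw":[0.5,1,1,1,1,1,1]}' 50
python3 -m jog '{"offset":[[0,0,0],[0,0,0.01],[0,0,0.03],[0,0,0.03],[0,0,0]],"yaw":[0,0,0,0,0],"jaw":[1,1,1,1,1]}' 50
python3 -c "
from h import *
q=manip.camera('side')
for d in manip.tip_of(q,'key_square'): print(d['at'],d['score'],proj(q,d['at']))
m=manip.masks_of(q,'key_square')[0]['region'];ys,xs=np.where(m);print(xs.min(),xs.max(),ys.min(),ys.max())
o=manip.get_obs();print(o['position'],o['grip_width'],o['grasp_force'])"
```

```text
clock: 5.53
position: [0.5277, 0.0918, 0.0459]
ee_rot: [0.653, 0.758, 0.0, 0.0]
ft_force: [0.2, 0.0, -1.0]
grip_width: 0.343
grasp_force: 49.2
clock: 5.95
position: [0.5308, 0.093, 0.1221]
ee_rot: [0.652, 0.758, 0.003, 0.003]
ft_force: [0.3, 1.2, -0.8]
grip_width: 0.34
grasp_force: 49.3
[0.5302, 0.0912, 0.1479] 0.83 [323.45783373 216.15962616]
309 336 188 243
[0.52785561 0.0917022  0.11626945] 0.34017049366056545 49.30612027645111
```

```bash
python3 -m jog '{"offset":[[0,-0.02,0.01],[0,-0.04,0.005],[0,-0.04,0],[0,-0.04,0],[0,-0.04,0],[0,-0.04,0],[0,-0.04,0],[0,-0.04,0],[0,-0.04,0],[0,-0.04,0],[0,-0.03,0],[0,-0.0112,0],[0,0,0],[0,0,0],[0,0,0]],"yaw":[-1.5,-1.5,-1.5,-1.5,-1.5,-1.5,-1.5,-1.5,-1.5,-1.5,-0.5,0,0,0,0],"jaw":[1,1,1,1,1,1,1,1,1,1,1,1,1,1,1]}' 50
cat > kp.py <<'E'
from h import *
import sys
k=sys.argv[1]
o=manip.get_obs();print(o['position'].round(4),o['grip_width'],o['grasp_force'])
for c in ('top','side','wrist'):
    q=manip.camera(c)
    at=[(np.round(d['at'],4).tolist(),round(d['score'],2)) for d in manip.tip_of(q,k)[:3]];print(c,at)
E
python3 kp.py key_square
```

```text
clock: 7.35
position: [0.528, -0.3273, 0.1302]
ee_rot: [0.748, 0.664, 0.0, -0.001]
ft_force: [0.8, 1.0, -0.4]
grip_width: 0.345
grasp_force: 49.3
[ 0.528  -0.3273  0.1302] 0.3445147831944161 49.32156264781952
top [([0.5229, -0.3209, 0.1545], 0.96)]
side [([0.5272, -0.3248, 0.1557], 0.63), ([0.5256, 0.2712, 0.0699], 0.26)]
wrist [([0.5304, -0.3246, 0.159], 0.64)]
```

```bash
python3 -m jog '{"offset":[[0.001,-0.004,0],[0,0,-0.01],[0,0,-0.015],[0,0,-0.015],[0,0,-0.015],[0,0,-0.015],[0,0,-0.01],[0,0,-0.002],[0,0,0],[0,0,0]],"yaw":[0,0,0,0,0,0,0,0,0,0],"jaw":[1,1,1,1,1,1,1,1,1,1]}' 50
python3 kp.py key_square
```

```text
clock: 8.48
position: [0.5291, -0.3336, 0.0494]
ee_rot: [0.749, 0.663, 0.0, 0.0]
ft_force: [0.3, 1.0, -1.6]
grip_width: 0.341
grasp_force: 49.3
[ 0.5291 -0.3336  0.0494] 0.34073281350473145 49.31992828845978
top [([0.5258, -0.3307, 0.074], 0.83)]
side [([0.5302, -0.3309, 0.0759], 0.79)]
wrist [([0.5285, -0.3326, 0.0734], 0.97)]
```

```bash
python3 -m jog '{"offset":[[0,0.001,-0.003],[0,0,0],[0,0,0],[0,0,0],[0,0,0],[0,0,0],[0,0,0.01],[0,0,0.04],[0,0,0.04],[0,0,0.02],[0,0,0]],"yaw":[0,0,0,0,0,0,0,0,0,0,0],"jaw":[1,1,0.5,0.5,0.5,0.5,0.5,0.5,0.5,0.5,0.5]}' 50
python3 kp.py key_square; python3 kp.py key_flat
```

```text
clock: 9.7
position: [0.5315, -0.3336, 0.1629]
ee_rot: [0.749, 0.663, 0.001, 0.004]
ft_force: [0.4, 0.9, 0.0]
grip_width: 0.5
grasp_force: 0.0
[ 0.5315 -0.3336  0.1629] 0.4999560757021003 0.0
top [([0.5263, -0.3258, 0.0722], 0.61)]
side [([0.5249, -0.3304, 0.071], 0.87)]
wrist [([0.5296, -0.3275, 0.0708], 0.78)]
[ 0.5281 -0.3321  0.1548] 0.5013346744487689 0.0
top [([0.5292, -0.327, 0.0707], 0.66), ([0.5301, 0.1486, 0.0697], 0.58)]
side [([0.529, 0.151, 0.0692], 0.67)]
wrist []
```

```bash
python3 -m jog '{"offset":[[0,0.022,0],[0,0.04,0],[0,0.04,0],[0,0.04,0],[0,0.04,0],[0,0.04,0],[0,0.04,0],[0,0.04,0],[0,0.04,0],[0,0.04,0],[0,0.04,0],[0,0.04,0],[0.0015,0.02,0],[0,0,-0.02],[0,0,-0.02],[0,0,0],[0,0,0]],"yaw":[-5,0,0,0,0,0,0,0,0,0,0,0,0,0,0,0,0],"jaw":[0.5,0.5,0.5,0.5,0.5,0.5,0.5,0.5,0.5,0.5,0.5,0.5,0.5,0.5,0.5,0.5,0.5]}' 50
python3 kp.py key_flat; python3 look.py l6 230 180
```

```text
clock: 11.72
position: [0.5296, 0.1493, 0.1154]
ee_rot: [0.777, 0.629, -0.001, -0.0]
ft_force: [0.6, -1.3, -0.3]
grip_width: 0.503
grasp_force: 0.0
[0.5296 0.1493 0.1154] 0.5030254422457154 0.0
top [([0.5298, 0.1481, 0.0678], 0.52)]
side [([0.5274, 0.1551, 0.0673], 0.55)]
wrist [([0.5265, 0.1496, 0.0748], 0.69)]
[0.5308 0.1495 0.1168]
```

View pics/l6.png

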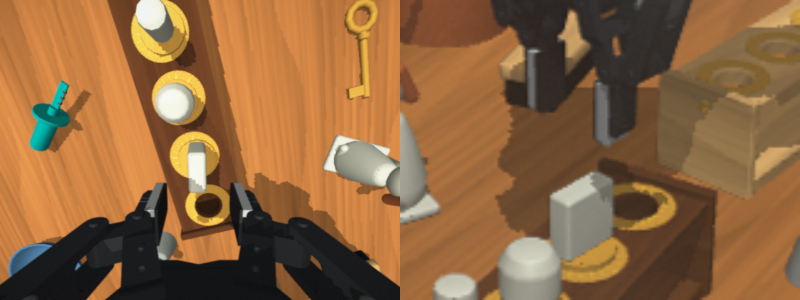

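```bash
python3 -m jog '{"offset":[[-0.001,0.001,-0.02],[0,0,-0.02],[0,0,-0.02],[0,0,-0.0075],[0,0,0],[0,0,0],[0,0,0],[0,0,0],[0,0,0],[0,0,0],[0,0,0],[0,0,0]],"yaw":[0,0,0,0,0,0,0,0,0,0,0,0],"jaw":[0.5,0.5,0.5,0.5,0.5,1,1,1,1,1,1,1]}' 50
python3 -m jog '{"offset":[[0,0,0],[0,0,0.01],[0,0,0.03],[0,0,0.03],[0,0,0.015],[0,0,0],[0,0,0]],"yaw":[0,0,0,0,0,0,0],"jaw":[1,1,1,1,1,1,1]}' 50
python3 kp.py key_flat
```

```text
clock: 13.12
position: [0.5302, 0.151, 0.0498]
ee_rot: [0.777, 0.629, 0.001, 0.001]
ft_force: [-0.9, -0.5, 6.1]
grip_width: 0.179
grasp_force: 49.8
clock: 13.7
position: [0.5297, 0.1506, 0.1344]
ee_rot: [0.777, 0.629, 0.001, 0.001]
ft_force: [-0.6, 1.0, -0.1]
grip_width: 0.18
grasp_force: 48.9
[0.5297 0.1506 0.1344] 0.18003225108935758 48.88213098049164
top [([0.5272, 0.1486, 0.1512], 0.57)]
side [([0.528, 0.1528, 0.1527], 0.78), ([0.4437, -0.0017, 0.0054], 0.69)]
wrist [([0.5244, 0.1495, 0.1538], 0.83)]
```

```bash
python3 -m jog '{"offset":[[0,-0.02,0],[0,-0.04,0],[0,-0.04,0],[0,-0.04,0],[0,-0.04,0],[0,-0.04,0],[0,-0.04,0],[0,-0.04,0],[0.007,-0.04,0],[0,-0.04,0],[0,-0.03,0],[0,-0.0105,0],[0,0,0],[0,0,-0.02],[0,0,-0.02],[0,0,-0.02],[0,0,-0.015],[0,0,-0.005],[0,0,0],[0,0,0]],"yaw":[1,1,1,1,1,0,0,0,0,0,0,0,0,0,0,0,0,0,0,0],"jaw":[1,1,1,1,1,1,1,1,1,1,1,1,1,1,1,1,1,1,1,1]}' 50
python3 kp.py key_flat
```

```text
clock: 15.67
position: [0.5367, -0.269, 0.0539]
ee_rot: [0.748, 0.663, 0.0, 0.0]
ft_force: [0.4, -0.3, -1.5]
grip_width: 0.175
grasp_force: 48.9
[ 0.5367 -0.269   0.0539] 0.17465967429875673 48.87334585189819
top [([0.5333, -0.2721, 0.0695], 0.74)]
side [([0.5346, -0.2711, 0.0739], 0.81)]
wrist [([0.5343, -0.2688, 0.0736], 0.94)]
```

```bash
python3 -m jog '{"offset":[[0,0,-0.004],[0,0,0],[0,0,0],[0,0,0],[0,0,0],[0,0,0],[0,0,0.01],[0,0,0.04],[0,0,0.04],[0,0,0.02],[0,0,0]],"yaw":[0,0,0,0,0,0,0,0,0,0,0],"jaw":[1,1,0.5,0.5,0.5,0.5,0.5,0.5,0.5,0.5,0.5]}' 50
python3 kp.py key_flat; python3 kp.py key_round
python3 -m jog '{"offset":[[0,0.02,0],[0,0.04,0],[0,0.04,0],[0,0.04,0],[0,0.04,0],[0,0.04,0],[0,0.04,0],[0,0.04,0],[0,0.04,0],[0,0.04,0],[0,0.04,0],[0,0.04,0],[-0.012,0.02,0],[0,0,-0.02],[0,0,-0.02],[0,0,0],[0,0,0]],"yaw":[3,3,3,0,0,0,0,0,0,0,0,0,0,0,0,0,0],"jaw":[0.4,0.4,0.4,0.4,0.4,0.4,0.4,0.4,0.4,0.4,0.4,0.4,0.4,0.4,0.4,0.4,0.4]}' 50
python3 kp.py key_round
```

```text
clock: 16.88
position: [0.539, -0.2708, 0.166]
ee_rot: [0.749, 0.663, 0.002, 0.004]
ft_force: [0.0, -0.3, 0.7]
grip_width: 0.502
grasp_force: 0.0
[ 0.539  -0.2708  0.166 ] 0.5021935130261438 0.0
top [([0.5327, -0.2716, 0.0694], 0.89)]
side [([0.5369, -0.2671, 0.0659], 0.57), ([0.5394, -0.2038, 0.0025], 0.53)]
wrist [([0.5351, -0.271, 0.0708], 0.98)]
[ 0.5355 -0.2697  0.1582] 0.5027889705038262 0.0
top [([0.5265, 0.2123, 0.071], 0.71)]
side [([0.5185, 0.2082, 0.0675], 0.67), ([0.5309, 0.0931, 0.0704], 0.28)]
wrist []
clock: 18.9
position: [0.5234, 0.21, 0.1189]
ee_rot: [0.694, 0.72, -0.001, -0.0]
ft_force: [-0.1, -0.7, 1.0]
grip_width: 0.602
grasp_force: 0.0
[0.5234 0.21   0.1189] 0.6018381441636237 0.0
top [([0.527, 0.2101, 0.0708], 0.62)]
side [([0.519, 0.207, 0.0682], 0.97), ([0.5422, -0.2065, 0.0004], 0.45)]
wrist [([0.5271, 0.2122, 0.0684], 0.75)]
```

```bash
python3 -m jog '{"offset":[[0.001,0,-0.02],[0,0,-0.02],[0,0,-0.02],[0,0,-0.0125],[0,0,0],[0,0,0],[0,0,0],[0,0,0],[0,0,0],[0,0,0],[0,0,0]],"yaw":[0,0,0,0,0,0,0,0,0,0,0],"jaw":[0.4,0.4,0.4,0.4,0.4,1,1,1,1,1,1]}' 50
python3 -m jog '{"offset":[[0,0,0],[0,0,0.01],[0,0,0.03],[0,0,0.03],[0,0,0.015],[0,0,0],[0,0,0]],"yaw":[0,0,0,0,0,0,0],"jaw":[1,1,1,1,1,1,1]}' 50
python3 kp.py key_round
```

```text
clock: 20.12
position: [0.5261, 0.2105, 0.0481]
ee_rot: [0.695, 0.719, 0.001, 0.001]
ft_force: [-0.8, -0.2, 7.3]
grip_width: 0.371
grasp_force: 50.3
clock: 20.7
position: [0.5256, 0.2101, 0.1328]
ee_rot: [0.695, 0.719, 0.001, 0.001]
ft_force: [0.1, -0.2, -2.5]
grip_width: 0.369
grasp_force: 49.9
[0.5256 0.2101 0.1328] 0.3690509655626433 49.91366481408477
top [([0.5301, 0.2135, 0.1571], 0.55), ([0.5215, 0.2152, -0.0014], 0.35)]
side [([0.5209, 0.2081, 0.1532], 0.69)]
wrist [([0.5271, 0.2133, 0.1531], 0.85)]
```

```bash
python3 -m jog '{"offset":[[0,-0.02,0],[0,-0.04,0],[0,-0.04,0],[0,-0.04,0],[0,-0.04,0],[0,-0.04,0],[0,-0.04,0],[0,-0.04,0],[0.008,-0.04,0],[0.0095,-0.04,0],[0,-0.03,0],[0,-0.0115,0],[0,0,0],[0,0,-0.01],[0,0,0],[0,0,0]],"yaw":[-1.5,-1.5,-1.5,-1.5,-1.5,-1.5,0,0,0,0,0,0,0,0,0,0],"jaw":[1,1,1,1,1,1,1,1,1,1,1,1,1,1,1,1]}' 50
python3 kp.py key_round; python3 look.py l7 320 140
```

```text
clock: 22.33
position: [0.5424, -0.2092, 0.1209]
ee_rot: [0.748, 0.664, -0.0, -0.001]
ft_force: [0.7, 0.8, -1.5]
grip_width: 0.368
grasp_force: 49.9
[ 0.5424 -0.2092  0.1209] 0.36766550768132006 49.91856389679015
top [([0.5441, -0.2067, 0.1434], 0.55)]
side [([0.5409, -0.2127, 0.1423], 0.68)]
wrist [([0.5446, -0.2095, 0.1453], 0.74)]
[ 0.5429 -0.211   0.1221]
```

View pics/l7.png

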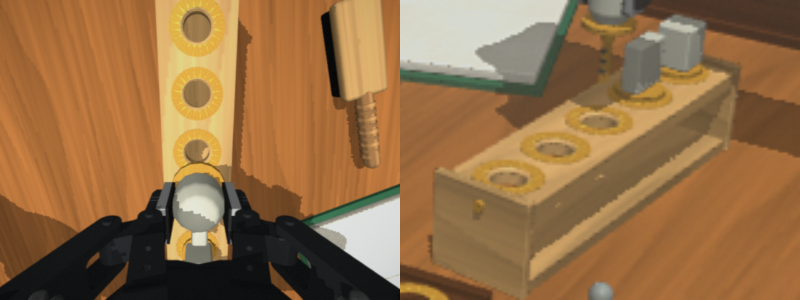

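```bash
python3 -m jog '{"offset":[[0,0.0005,-0.02],[0,0,-0.02],[0,0,-0.015],[0,0,-0.01],[0,0,-0.005],[0,0,-0.002],[0,0,-0.002],[0,0,0],[0,0,0]],"yaw":[0,0,0,0,0,0,0,0,0],"jaw":[1,1,1,1,1,1,1,1,1]}' 50
python3 kp.py key_round
```

```text
clock: 23.48
position: [0.5432, -0.2111, 0.0486]
ee_rot: [0.749, 0.663, 0.0, 0.001]
ft_force: [0.8, 0.8, -1.0]
grip_width: 0.366
grasp_force: 49.9
[ 0.5432 -0.2111  0.0486] 0.3659179669827277 49.948246758431196
top [([0.5425, -0.2076, 0.0728], 0.48)]
side [([0.54, -0.2149, 0.0702], 0.92)]
wrist [([0.5454, -0.2076, 0.0697], 0.67)]
```

```bash
python3 -m jog '{"offset":[[0,0,-0.0015],[0,0,0],[0,0,0],[0,0,0],[0,0,0],[0,0,0],[0,0,0.01],[0,0,0.04],[0,0,0.04],[0,0,0.02],[0,0,0]],"yaw":[0,0,0,0,0,0,0,0,0,0,0],"jaw":[1,1,0.4,0.4,0.4,0.4,0.4,0.4,0.4,0.4,0.4]}' 50
python3 kp.py key_round
python3 -m jog '{"offset":[[0,0.0215,0],[0,0.04,0],[0,0.04,0],[0,0.04,0],[0,0.04,0],[0,0.04,0],[0,0.04,0],[0,0.04,0],[0,0.04,0],[-0.01,0.04,0],[-0.0075,0.04,0],[0,0.04,0],[0,0.02,0],[0,0,-0.02],[0,0,-0.01],[0,0,0],[0,0,0]],"yaw":[3,3,3,0,0,0,0,0,0,0,0,0,0,0,0,0,0],"jaw":[0.4,0.4,0.4,0.4,0.4,0.4,0.4,0.4,0.4,0.4,0.4,0.4,0.4,0.4,0.4,0.4,0.4]}' 50
python3 kp.py key_post
```

```text
clock: 24.7
position: [0.5456, -0.2115, 0.1627]
ee_rot: [0.749, 0.663, 0.002, 0.004]
ft_force: [0.4, 0.3, -0.5]
grip_width: 0.604
grasp_force: 0.0
[ 0.5456 -0.2115  0.1627] 0.6044571470783479 0.0
top [([0.5456, -0.208, 0.0711], 0.97)]
side [([0.5429, -0.2152, 0.0693], 0.67), ([0.531, 0.096, 0.0685], 0.52)]
wrist [([0.545, -0.2089, 0.0698], 0.64)]
clock: 26.42
position: [0.5249, 0.2693, 0.1255]
ee_rot: [0.695, 0.719, -0.001, -0.0]
ft_force: [-0.6, -0.5, 0.2]
grip_width: 0.601
grasp_force: 0.0
[0.5249 0.2693 0.1255] 0.6012649867774668 0.0
top [([0.3691, 0.2239, 0.019], 0.63), ([0.5293, 0.2723, 0.0713], 0.61)]
side [([0.5232, 0.2706, 0.0708], 0.71), ([0.5829, 0.3598, 0.0185], 0.59), ([0.3692, 0.2244, 0.0214], 0.57)]
wrist [([0.3659, 0.2226, 0.0216], 0.73), ([0.5833, 0.3637, 0.0229], 0.72), ([0.5237, 0.2717, 0.0642], 0.65)]
```

```bash
python3 -m jog '{"offset":[[0,0.001,-0.02],[0,0,-0.02],[0,0,-0.02],[0,0,-0.013],[0,0,0],[0,0,0],[0,0,0],[0,0,0],[0,0,0],[0,0,0],[0,0,0]],"yaw":[0,0,0,0,0,0,0,0,0,0,0],"jaw":[0.4,0.4,0.4,0.4,0.4,1,1,1,1,1,1]}' 50
python3 -m jog '{"offset":[[0,0,0],[0,0,0.01],[0,0,0.03],[0,0,0.03],[0,0,0.015],[0,0,0],[0,0,0]],"yaw":[0,0,0,0,0,0,0],"jaw":[1,1,1,1,1,1,1]}' 50
python3 kp.py key_post
```

```text
clock: 27.63
position: [0.5261, 0.2722, 0.0549]
ee_rot: [0.695, 0.719, 0.001, 0.001]
ft_force: [-0.6, -1.0, 5.6]
grip_width: 0.244
grasp_force: 49.1
clock: 28.22
position: [0.5257, 0.2718, 0.1396]
ee_rot: [0.695, 0.719, 0.001, 0.001]
ft_force: [-0.3, 0.5, -0.9]
grip_width: 0.24
grasp_force: 48.9
[0.5257 0.2718 0.1396] 0.23985418848961135 48.93640100955963
top [([0.3684, 0.2243, 0.0217], 0.69), ([0.53, 0.2714, 0.1545], 0.6)]
side [([0.5821, 0.3595, 0.0181], 0.98), ([0.3683, 0.2236, 0.0194], 0.88), ([0.5252, 0.2708, 0.1545], 0.7)]
wrist [([0.3675, 0.2226, 0.0198], 0.97), ([0.5827, 0.3635, 0.0217], 0.76), ([0.5213, 0.2719, 0.1494], 0.74)]
```

```bash
python3 -m jog '{"offset":[[0,-0.02,0],[0,-0.04,0],[0,-0.04,0],[0,-0.04,0],[0,-0.04,0],[0,-0.04,0],[0,-0.04,0],[0.005,-0.04,0],[0.0098,-0.04,0],[0.0098,-0.04,0],[0,-0.03,0],[0,-0.0126,0],[0,0,0],[0,0,-0.02],[0,0,-0.02],[0,0,0],[0,0,0]],"yaw":[-1.5,-1.5,-1.5,-1.5,-1.5,-1.5,0,0,0,0,0,0,0,0,0,0,0],"jaw":[1,1,1,1,1,1,1,1,1,1,1,1,1,1,1,1,1]}' 50
python3 kp.py key_post
```

```text
clock: 29.93
position: [0.5492, -0.1493, 0.0978]
ee_rot: [0.748, 0.663, -0.0, -0.001]
ft_force: [0.1, -0.2, 0.5]
grip_width: 0.244
grasp_force: 49.1
[ 0.5492 -0.1493  0.0978] 0.24389549181295878 49.05310034751892
top [([0.5795, 0.3623, 0.0171], 0.97), ([0.3684, 0.2226, 0.0192], 0.92), ([0.5541, -0.1527, 0.1147], 0.45)]
side [([0.368, 0.2271, 0.021], 0.93), ([0.5795, 0.3598, 0.0223], 0.78), ([0.551, -0.1487, 0.1149], 0.63)]
wrist [([0.5507, -0.1509, 0.112], 0.94)]
```

```bash
python3 -m jog '{"offset":[[0,0,-0.015],[0,0,-0.015],[0,0,-0.01],[0,0,-0.002],[0,0,0],[0,0,0]],"yaw":[0,0,0,0,0,0],"jaw":[1,1,1,1,1,1]}' 50
python3 kp.py key_post
```

```text
clock: 30.73
position: [0.5503, -0.151, 0.057]
ee_rot: [0.749, 0.663, 0.0, 0.0]
ft_force: [0.8, -1.1, -0.6]
grip_width: 0.243
grasp_force: 49.2
[ 0.5503 -0.151   0.057 ] 0.24340191203240338 49.18883264064789
top [([0.5815, 0.3623, 0.0151], 0.65), ([0.3701, 0.2208, 0.0167], 0.61)]
side [([0.5846, 0.3604, 0.0181], 0.85), ([0.5511, -0.1509, 0.0708], 0.8), ([0.3658, 0.2247, 0.0237], 0.63)]
wrist [([0.5495, -0.1506, 0.0705], 0.66)]
```

Release, rise, back off sideways so the cameras see the rack.

```bash
python3 -m jog '{"offset":[[0,0,-0.002],[0,0,0],[0,0,0],[0,0,0],[0,0,0],[0,0,0],[0,0,0.01],[0,0,0.04],[0,0,0.04],[0,0,0.04],[-0.02,0.035,0],[-0.02,0.035,0],[-0.02,0.035,0],[-0.02,0.035,0],[-0.02,0.035,0],[0,0.035,0],[0,0.03,0],[0,0,0]],"yaw":[0,0,0,0,0,0,0,0,0,0,0,0,0,0,0,0,0,0],"jaw":[1,1,0.5,0.5,0.5,0.5,0.5,0.5,0.5,0.5,0.5,0.5,0.5,0.5,0.5,0.5,0.5,0.5]}' 50
python3 -c "
from h import *
t=manip.camera('top');s=manip.camera('side')
c=np.array([.543,-.2104]);th=-.123;M=np.array([[np.cos(th),np.sin(th)],[-np.sin(th),np.cos(th)]])
for k in ('post','round','flat','square'):
  for q in (t,s): print(k,[( (M@(np.array(d['at'][:2])-c)).round(4).tolist(),round(d['at'][2],3),round(d['score'],2)) for d in manip.tip_of(q,'key_'+k) if d['at'][1]<0])
for k in ('bell','dog','brush','door_key'): print(k,[d['at'] for d in manip.tip_of(s,k)[:1]])
a=cv2.cvtColor(t['frame'],cv2.COLOR_RGB2BGR);b=cv2.cvtColor(s['frame'],cv2.COLOR_RGB2BGR)
cv2.imwrite('pics/fin.png',np.hstack([cv2.resize(a[180:330,350:550+0],(400,300)),cv2.resize(b[140:260,310:470],(400,300))]))"
```

```text
clock: 32.53
position: [0.4491, 0.0953, 0.1857]
ee_rot: [0.746, 0.666, 0.001, 0.0]
ft_force: [-0.5, 0.1, 0.0]
grip_width: 0.505
grasp_force: 0.0
post [([0.0032, 0.059], 0.07, 0.78)]
post [([0.0011, 0.0593], 0.071, 0.78)]
round [([0.0023, 0.0007], 0.071, 0.7)]
round [([0.0008, -0.0037], 0.069, 0.62)]
flat [([-0.0033, -0.0625], 0.07, 0.77)]
flat [([-0.0022, -0.059], 0.068, 0.63)]
square [([-0.0034, -0.1175], 0.07, 0.94)]
square [([-0.0012, -0.1201], 0.07, 0.65)]
bell []
dog [[0.733, 0.0823, 0.0024]]
brush [[0.7353, -0.1561, -0.0013]]
door_key [[0.7443, 0.2087, -0.0028]]
```

View pics/fin.png

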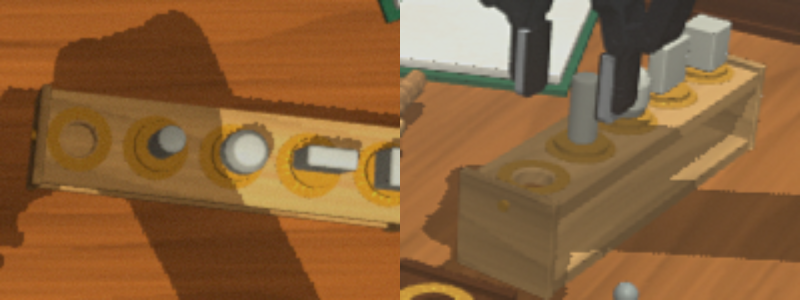

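All four keys stand upright in holes 2–5, each within about 4 mm of its hole's centre, and hole 1 is empty. The gripper is clear and the objects beyond the racks are undisturbed.

```bash
python3 -c "
from workcell import manip
print(manip.hand_in())"
```

```text
the job is handed in; nothing more can be done
None
```

The job is handed in: post, round, flat and square keys stand in holes 2, 3, 4 and 5 of the new rack with hole 1 empty as in the old one, finished at about 33 s of the 128 s; the dog, brush and door key measured unmoved, the bell was not re-measured at the end, and no verdict came back.

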